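# Step a glass spot plate under the reading needle

### The arm

A 6-joint arm with a two-finger parallel gripper is mounted at the origin on the work surface. World frame = base frame: x ahead of the robot, y to its left, z up, the work surface at z = 0. Lengths are in m, angles in rad, forces in N, time in s.
With the tool pointing down it reaches from about 0.25 to 0.8 m from the base axis. Payload 3.9 kg.
Tool frame: the origin (TCP) lies at the very end of the fingers, on their centre line; the grasp point (between the pads) lies 19 mm behind it; z points along the fingers, y is the line along which they close (so a half turn about z gives the same grasp; the last joint's range is limited). The gripper opens to 85 mm and grips with 20 to 120 N. Pads are 22 mm wide; open, the fingers measure 114 mm over their backs; the gripper's body (76 mm by 85 mm) begins 54 mm behind the grasp point. The pads swing forward as they close: fully open they stand 13 mm farther back than shut.
Start: joints at [-1.267, 0.26, -0.138, 1.173, 0, 1.571], TCP at [0.157, -0.501, 0.231] pointing down, gripper open.
Joint ranges: [-2.78, 2.78], [-0.83, 1.72], [-1.28, 1.37], [-1.9, 2.12], [-1.57, 1.48], [-3.14, 3.14]. Speed limits (rad/s): [2.57, 2.57, 3.14, 3.14, 3.14, 3.14].

### API

Orientations are given as [roll, pitch, yaw] about the fixed x, y, z axes, in that order (R = Rz(yaw) Ry(pitch) Rx(roll)).
In Python, from workcell import arm gives the robot as it stands. The module is installed in compiled form; this text tells all that it offers.
- The arm moves only by the tool move_arm, never from a script. Its argument "series" is a list of rows, each a list of 7 numbers: the opening, from -1 (shut) to 1 (fully open), then the shift along the world's x, y, z each as a share of 0.4 m, from -1 to 1, then the turn, a rotation vector about the world's x, y, z each as a share of 45 degrees, from -1 to 1. In form: [[jaw, tx, ty, tz, rx, ry, rz], ...]. A call has 1 to 12 rows; each row is the pose to reach, as a shift and turn from the pose commanded when the call began; what a row does not reach only later rows make up. A row lasts 1/12 s, in which the tool goes at most 41.7 mm and 7.16 degrees, less where a joint would pass 70% of its speed; a pose out of reach is approached as far as the arm can. A call with a number of a shift or a turn outside -1 to 1 is refused whole. A call with a gripper value outside its range is refused whole. The fingers move at their own pace and stop on an object; "squeeze" is the grip in N (left out, the last holds). Time passes only in rows, so rows that repeat a pose let the fingers close. It gives the time, the measured TCP pose, the force, the opening and the grip force at its end, in the units of the state.
- arm.get_state(): the state, without advancing time (a new reading comes with each control period).
- arm.capture(name): name is "side" or "top"; returns a dict with "pixels" (384x512x3 uint8, red, green, blue), "z_map" (384x512 float32, m along the optical axis (not along the pixel's ray), 0 where there is no reading), "camera_matrix" (3x3 intrinsics, pixels), "world_from_camera" (4x4, takes a point from camera to world coordinates). Camera axes: x right, y down, z forward; pixel columns grow to the right and rows downward; lengths in m; the calibration is good to about 2 mm. A picture is of the moment at which its call begins.
- arm.close_job(): hands the job in; it is judged then, once.
Trained networks look in a picture, given as the dict that the camera call returned (one of the last four; its "shot" number tells which), for a name from the list of things; names that differ only in an ending like _2 or _b are one class to them, and where a whole thing is asked for, a point or a joint stands for the part that bears it (a point fixed in the world has none). Each returns a list of dicts, best first, with "score" (0 to 1); they miss things now and then, are a little off and sometimes report something else, mostly with a low value. They report only what shows in the picture. A call takes as long as a camera call.
- arm.look_for(query, picture): "xy" ([column, row] in pixels, amid what is visible of it).
- arm.place_of(query, picture): "xy" ([column, row] in pixels: a listed point, or the origin of a listed thing).
The state is a dict: "time_s": time; "joint_positions": joint angles; "dq": joint speeds; "joint_torque": joint torques, N m; "tcp_pos": TCP position; "eef_rot": TCP orientation; "contact_force": force on the tool from outside, world axes, zero at the start; "moment": the same for the moment, N m; "grip_width": finger opening in m; "finger_force": force on a finger pad.
Only numpy, scipy, OpenCV 4.12 (cv2) and the standard library are available. Lean on these libraries where they do the work, as an engineer would, in place of code of your own. Each camera call takes 0.05 s, during which the arm holds its last target. There are 200 camera calls.

### The job

Slide the two-way stage so that the fixed needle stands over the middle of the round ring frame on the plate, and keep it there for about two seconds while the reading is taken. Then slide the stage on until the needle stands over the middle of the square frame, and let go, leaving it there. Do not touch the needle stand or the two frames, and leave the other things on the bench where they are.

Things in the scene. Friction and masses are not known exactly. Their poses are not given: they have to be found in the camera images.
- stage: Dark grey base plate of the two-way stage, 260 (x) x 300 (y) x 12 mm, fixed to the bench. Origin: centre of its underside; x points away from the robot, y left towards the needle post, z up. On it slide two stacked carriages. The upper one carries a white plate (104 x 136 mm, top 56 mm above the bench), two flat frames and the knob, which all move together as one, without turning.
- x_slide (a joint): Position (m) of the lower carriage along the stage's x axis, 0 at mid-travel, stops at -0.045 and +0.045. Moves with about 1.5 N of friction and light damping, stays where it is left.
- y_slide (a joint): Position (m) of the upper carriage along the stage's y axis, 0 at mid-travel, stops at -0.065 and +0.065. Same friction, stays where it is left.
- knob_grip (a point): Point to grip on the axis of the black upright round knob, 24 mm in diameter, that moves the stage both ways. The knob rises from 52 to 88 mm above the bench; this point is 77 mm above the bench. It stands 100 mm on the robot side of the plate's middle, free all round; tongue and plate beneath it lie lower than 61 mm.
- needle_tip (a point): Tip of the fixed, vertical brass needle, 68 mm above the bench, over the centre of the stage base. It points down and clears the frames by 7.5 mm. Needle 7 mm thick, hung from a 9 mm thick round arm 118 mm above the bench which runs along the stage's +y to the post.
- ring_center (a point): Middle of the opening of the flat black round ring frame (34 mm outside, 16 mm opening, 4 mm thick), at its top, 60.5 mm above the bench. It sits stiffly in the slot on the robot side of the plate, 22 mm from the plate's middle, anywhere along the slot, and rides with the plate.
- square_center (a point): Middle of the opening of the flat black square frame (34 mm outside, 16 mm opening, 4 mm thick), at its top, 60.5 mm above the bench. It sits stiffly in the slot on the far side of the plate, 22 mm from the plate's middle, anywhere along the slot, and rides with the plate.
- reader: The fixed needle stand: steel post 22 mm thick and 131 mm high at the left (+y) edge of the stage, 190 mm from the needle, with the thin arm and the needle. Same origin and axes as the stage.
- ring_frame: The round ring frame itself. Origin: centre of its underside, axes as the stage.
- square_frame: The square frame itself. Origin: centre of its underside, axes as the stage.
- tube_rack: Bystander: yellow tube rack, 100 x 75 x 35 mm, loose. Origin: centre of its underside.
- flask: Bystander: conical glass flask, 82 mm across, 122 mm high, loose. Origin: centre of its underside.
- mini_centrifuge: Bystander: small bench centrifuge, white, 105 x 105 mm, dark domed lid, 92 mm high, loose. Origin: centre of its underside.

How it is judged:
By the outcome, as a careful person would: the job done as asked, in the order asked, and still so for the second after the job is handed in, with the robot touching nothing.
It also fails if it takes over 40 s, if anything falls off the work surface, if the arm or the gripper's body presses on something with over 40 N, if the wrist force passes 120 N, or if a joint passes its speed limit or range.

## Working session

There is one attempt and no reset: what is moved stays moved. The work goes in short steps, Python scripts to look and compute and a tool call to move; the robot and the scene stay as the last step left them, time stands still between calls to the robot, and variables do not carry over. Pictures are saved under pics/ and viewed, at most 10 in all, crops included, and the job is handed in when it is done.

Besides the shell and the picture viewer there is one more tool, called after ">>>" by a JSON object that holds its "fn" and its "kwargs". move_arm: Moves the arm, as the interface text tells. Its arguments: {"type":"object","properties":{"series":{"type":"array","items":{"type":"array","items":{"type":"number"}}},"squeeze":{"type":"number"}},"required":["series"]}

```bash
mkdir -p pics; cat > h.py <<'E'
import numpy as np, cv2
from workcell import arm
def world(p,xy,z=None):
    K=p["camera_matrix"];T=p["world_from_camera"]
    d=np.linalg.solve(K,[xy[0],xy[1],1.0])
    if z is None:
        s=float(p["z_map"][int(round(xy[1])),int(round(xy[0]))])
    else:
        r=T[:3,:3]@d; s=(z-T[2,3])/r[2]
    return (T[:3,:3]@(d*s)+T[:3,3])
Z=dict(stage=0,knob_grip=.077,needle_tip=.068,ring_center=.0605,square_center=.0605,reader=0,tube_rack=0,flask=0,mini_centrifuge=0)
def survey(p,names=Z):
    for n in names:
        for r in arm.place_of(n,p)[:2]:
            print(n,round(r["score"],2),np.round(r["xy"],1),np.round(world(p,r["xy"],Z[n]),4))
E
python3 - <<'E'
from h import *
print(arm.get_state())
for c in("top","side"):
    p=arm.capture(c); cv2.imwrite(f"pics/{c}0.png",cv2.cvtColor(p["pixels"],cv2.COLOR_RGB2BGR))
    print(c,p["camera_matrix"][0],p["world_from_camera"].round(3).tolist()); survey(p)
E
```

```text
{'time_s': 0.0, 'joint_positions': array([-1.26699252e+00,  2.60691878e-01, -1.39379237e-01,  1.17271680e+00,
       -1.59823681e-05,  1.57076325e+00]), 'dq': array([ 0.00020722, -0.00036816,  0.00059713,  0.00071216, -0.00084489,
       -0.00090738]), 'joint_torque': array([-2.89860345e-04, -4.05677783e+01,  2.53922188e+01,  1.85960328e-02,
       -3.88622002e-04, -2.99517041e-06]), 'tcp_pos': array([ 0.15684257, -0.50029808,  0.23045695]), 'eef_rot': array([-3.13960106e+00,  1.59164551e-05,  3.03836921e-01]), 'contact_force': array([-0.49437315,  0.40575066,  0.54231105]), 'moment': array([-0.01420343, -0.02690379,  0.01937549]), 'finger_force': 0.0, 'grip_width': 0.08569752654348399}
top [451.52702736   0.         253.83409725] [[-0.01, -0.991, 0.136, 0.364], [-1.0, 0.011, 0.001, 0.033], [-0.002, -0.136, -0.991, 1.662], [0.0, 0.0, 0.0, 1.0]]
stage 0.84 [261.9 185.8] [0.6109 0.0044 0.    ]
stage 0.17 [261.8 195.9] [0.5731 0.0052 0.    ]
knob_grip 0.93 [259.2 216.3] [0.4912 0.0166 0.077 ]
needle_tip 0.92 [263.5 181.3] [ 6.17e-01 -4.00e-04  6.80e-02]
needle_tip 0.41 [263.  194.6] [0.
[... 402 characters left out ...]
, -0.641, -0.767, 0.824], [0.0, 0.0, 0.0, 1.0]]
stage 0.55 [249.  193.3] [ 0.6117 -0.007   0.    ]
knob_grip 0.78 [280.  205.3] [0.4812 0.0178 0.077 ]
knob_grip 0.59 [144.4 329.8] [0.4984 0.4527 0.077 ]
needle_tip 0.74 [243.8 177.3] [ 6.249e-01 -5.000e-04  6.800e-02]
ring_center 0.52 [256.5 188.9] [0.5735 0.0042 0.0605]
ring_center 0.19 [249.6 195.4] [0.5731 0.0344 0.0605]
square_center 0.57 [235.8 199.8] [0.5918 0.0705 0.0605]
square_center 0.21 [256.3 189.8] [0.5719 0.0071 0.0605]
reader 0.8 [249.1 197.2] [ 0.6017  0.0041 -0.    ]
tube_rack 0.72 [147.4 331.3] [0.5245 0.4461 0.    ]
flask 0.66 [318.1 127.4] [ 0.6213 -0.3932 -0.    ]
mini_centrifuge 0.69 [354. 142.] [ 0.4857 -0.4091 -0.    ]
```

```bash
python3 - <<'E'
import cv2
a=cv2.imread("pics/top0.png")[110:270,160:360]; b=cv2.imread("pics/side0.png")[110:270,160:360]
cv2.imwrite("pics/c1.png",cv2.resize(a,None,fx=4,fy=3.75,interpolation=2)[:600]);cv2.imwrite("pics/c2.png",cv2.resize(b,None,fx=4,fy=3.75,interpolation=2)[:600])
E
```

```text
(no output)
```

View pics/c1.png

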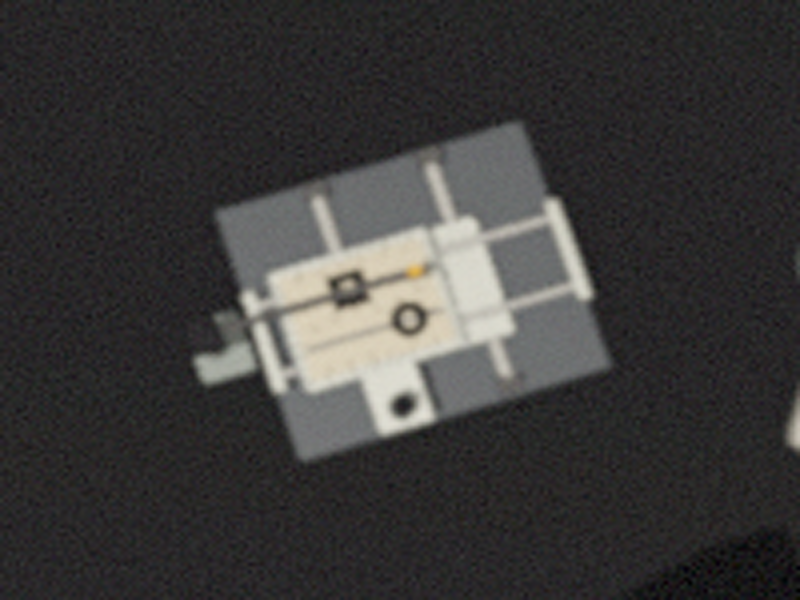

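View pics/c2.png

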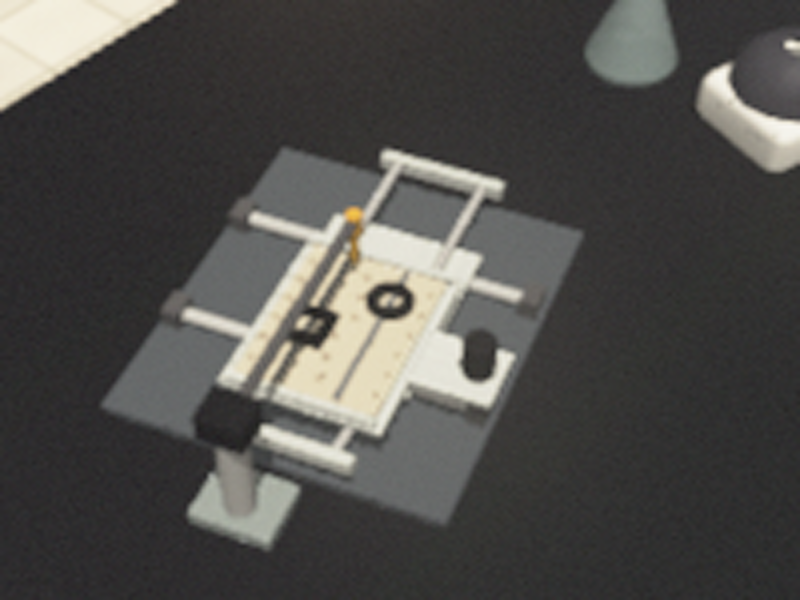

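The top view shows the needle ball at px (263.8,182), ring (262,195), square (247,187) under the arm and knob (261,218). The side view shows needle tip at (248.5,180), ring (257.8,190), square (238,197.5). Next I fit the base plate for pose and refine the centres.

```bash
cat >> h.py <<'E'
import scipy.optimize as so
def base_fit(p,guess=(.61,.0,.25)):
    """fit base top rectangle (z=.012) by grey mask corners"""
    pix=p["pixels"].astype(float); z=p["z_map"]
    g=cv2.cvtColor(p["pixels"],cv2.COLOR_RGB2GRAY)
    m=((g>62)).astype(np.uint8)
    v,u=np.nonzero(m*0+1)
    W=[world(p,c,.012)[:2] for c in zip(u,v)] if 0 else None
    m=cv2.morphologyEx(m,cv2.MORPH_OPEN,np.ones((3,3)))
    n,l,s,c=cv2.connectedComponentsWithStats(m)
    return g,m,l,s,c
def rect(cx,cy,a,hx=.13,hy=.15):
    R=np.array([[np.cos(a),-np.sin(a)],[np.sin(a),np.cos(a)]])
    return (R@np.array([[hx,hy],[hx,-hy],[-hx,-hy],[-hx,hy]]).T).T+[cx,cy]
def proj(p,P):
    T=np.linalg.inv(p["world_from_camera"]);q=(T[:3,:3]@np.asarray(P,float).T).T+T[:3,3];q=(p["camera_matrix"]@q.T).T
    return q[:,:2]/q[:,2:]
def fit_base(p,g0):
    g=cv2.GaussianBlur(cv2.cvtColor(p["pixels"],cv2.COLOR_RGB2GRAY),(0,0),.8).astype(np.float32)
    def cost(x):
        s=0
        t=np.linspace(.04,.96,60)[:,None]
        def smp(d):
            r=rect(*x,hx=.13+d,hy=.15+d); P=np.vstack([r[i]*(1-t)+r[(i+1)%4]*t for i in range(4)])
            q=proj(p,np.c_[P,np.full(len(P),.012)]).astype(np.float32)
            return cv2.remap(g,q[:,0].copy(),q[:,1].copy(),1).ravel()
        return -np.mean(np.clip(smp(-.004)-smp(.004),-40,40))
    b=min((so.minimize(cost,np.array(g0)+d,method="Nelder-Mead",options=dict(initial_simplex=np.array(g0)+d+np.array([[0,0,0],[.008,0,0],[0,.008,0],[0,0,.05]]))) for d in np.array([[0,0,0],[.005,.005,.03],[-.005,.005,-.03],[-.005,-.005,.03]])),key=lambda r:r.fun)
    return b.x,b.fun
E
python3 - <<'E'
from h import *
px={"top":dict(needle_ball=(263.75,182.3),ring=(262.2,195.1),square=(247,187.1),knobtop=(261,217.7)),
"side":dict(tip=(248.5,179.9),ring=(257.75,190),square=(238,197.5),knobtop=(280,200))}
zz=dict(needle_ball=.122,tip=.068,ring=.0605,square=.0605,knobtop=.088)
for c in("top","side"):
    p=arm.capture(c)
    x,f=fit_base(p,(.612,0,-.02 if 0 else .28)); print(c,"base",x.round(4),f)
    for n,q in px[c].items():
        w=world(p,q,zz[n])[:2]; a=x[2]; d=w-x[:2]
        print(n,w.round(4),"stage frame",np.round([np.cos(a)*d[0]+np.sin(a)*d[1],-np.sin(a)*d[0]+np.cos(a)*d[1]],4))
    print(proj(p,np.c_[rect(*x),[.012]*4]).round(1).tolist(), proj(p,[[x[0],x[1],.068]]))
E
```

```text
top base [0.6068 0.0007 0.3065] -39.70143508911133
needle_ball [ 0.605 -0.   ] stage frame [-0.002  -0.0002]
ring [0.5683 0.0048] stage frame [-0.0355  0.0155]
square [0.5978 0.0589] stage frame [0.009  0.0582]
knobtop [0.4854 0.0105] stage frame [-0.1128  0.046 ]
[[213.6, 166.0], [290.1, 141.4], [312.9, 207.1], [235.1, 232.7]] [[263.23549104 184.12916055]]
side base [0.6067 0.0034 0.3066] -29.991174697875977
tip [ 0.6082 -0.0018] stage frame [-0.0002 -0.0053]
ring [0.5683 0.005 ] stage frame [-0.0362  0.0132]
square [0.5925 0.0606] stage frame [0.0037 0.0589]
knobtop [0.4873 0.0109] stage frame [-0.1116  0.0433]
[[183.8, 218.2], [229.7, 149.1], [305.4, 171.6], [271.0, 249.8]] [[247.70705224 181.18927759]]
```

>>> {"fn": "move_arm", "kwargs": {"series": [[1, 0.05, 0.08, 0, 0, 0, 0], [1, 0.11, 0.17, 0, 0, 0, 0], [1, 0.17, 0.26, 0, 0, 0, 0], [1, 0.23, 0.35, 0, 0, 0, 0], [1, 0.29, 0.45, 0, 0, 0, 0], [1, 0.35, 0.55, 0, 0, 0, 0], [1, 0.41, 0.65, -0.02, 0, 0, 0], [1, 0.47, 0.74, -0.04, 0, 0, 0], [1, 0.53, 0.83, -0.06, 0, 0, 0], [1, 0.58, 0.91, -0.08, 0, 0, 0], [1, 0.62, 0.97, -0.1, 0, 0, 0], [1, 0.64, 1.0, -0.1, 0, 0, 0]], "squeeze": 50}}

```text
time_s: 2.1
tcp_pos: [0.414, -0.0977, 0.1903]
eef_rot: [-3.14, -0.0, 0.307]
contact_force: [0.2, 0.1, 0.3]
grip_width: 0.0855
finger_force: 0.0
```

>>> {"fn": "move_arm", "kwargs": {"series": [[1, 0.06, 0.09, 0, 0, 0, 0], [1, 0.12, 0.18, 0, 0, 0, 0], [1, 0.16, 0.25, 0, 0, 0, 0], [1, 0.183, 0.28, 0, 0, 0, 0], [1, 0.183, 0.28, 0, 0, 0, 0], [1, 0.183, 0.28, 0, 0, 0, 0]]}}

```text
time_s: 2.6
tcp_pos: [0.486, 0.0111, 0.1911]
eef_rot: [3.141, 0.001, 0.305]
contact_force: [-1.4, -0.4, -0.6]
grip_width: 0.0851
finger_force: 0.0
```

```bash
python3 - <<'E'
from h import *
s=arm.get_state();print(s["tcp_pos"],s["eef_rot"],s["time_s"])
p=arm.capture("side");a=p["pixels"][110:270,160:360]
cv2.imwrite("pics/s1.png",cv2.cvtColor(cv2.resize(a,None,fx=4,fy=3.75,interpolation=2),cv2.COLOR_RGB2BGR))
print(proj(p,[s["tcp_pos"],[.486,.0107,.088]]))
E
```

```text
[0.48604377 0.01113816 0.19106607] [3.14110072e+00 1.22263954e-03 3.05304616e-01] 2.6
[[282.82131167 173.99649191]
 [280.44170075 200.19470794]]
```

View pics/s1.png

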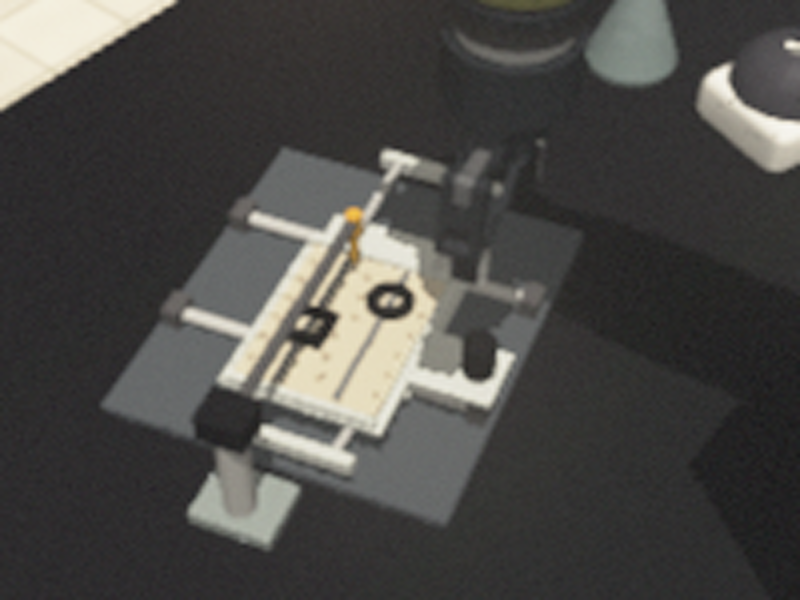

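The gripper hangs above the knob (crop 481,340), jaws straddling along the stage's y, well clear of the needle arm. I descend and grip.

>>> {"fn": "move_arm", "kwargs": {"series": [[1, 0, 0, -0.06, 0, 0, 0], [1, 0, 0, -0.13, 0, 0, 0], [1, 0, 0, -0.2, 0, 0, 0], [1, 0, 0, -0.27, 0, 0, 0], [1, 0, 0, -0.31, 0, 0, 0], [1, 0, 0, -0.325, 0, 0, 0], [1, 0, 0, -0.325, 0, 0, 0], [1, 0, 0, -0.325, 0, 0, 0]]}}

```text
time_s: 3.32
tcp_pos: [0.4862, 0.0101, 0.062]
eef_rot: [3.141, -0.0, 0.302]
contact_force: [0.7, 0.3, -0.4]
grip_width: 0.0854
finger_force: 0.0
```

>>> {"fn": "move_arm", "kwargs": {"series": [[-1, 0, 0, 0, 0, 0, 0], [-1, 0, 0, 0, 0, 0, 0], [-1, 0, 0, 0, 0, 0, 0], [-1, 0, 0, 0, 0, 0, 0], [-1, 0, 0, 0, 0, 0, 0], [-1, 0, 0, 0, 0, 0, 0], [-1, 0, 0, 0, 0, 0, 0], [-1, 0, 0, 0, 0, 0, 0], [-1, 0, 0, 0, 0, 0, 0], [-1, 0, 0, 0, 0, 0, 0]]}}

```text
time_s: 4.15
tcp_pos: [0.4866, 0.0112, 0.0619]
eef_rot: [3.141, -0.001, 0.304]
contact_force: [-1.2, 0.6, 6.4]
grip_width: 0.022
finger_force: 48.8
```

>>> {"fn": "move_arm", "kwargs": {"series": [[-1, 0.02, -0.002, 0, 0, 0, 0], [-1, 0.04, -0.004, 0, 0, 0, 0], [-1, 0.06, -0.006, 0, 0, 0, 0], [-1, 0.08, -0.008, 0, 0, 0, 0], [-1, 0.09, -0.008, 0, 0, 0, 0], [-1, 0.096, -0.008, 0, 0, 0, 0], [-1, 0.096, -0.008, 0, 0, 0, 0], [-1, 0.096, -0.008, 0, 0, 0, 0]]}}

```text
time_s: 4.82
tcp_pos: [0.5258, 0.0083, 0.062]
eef_rot: [-3.141, -0.002, 0.304]
contact_force: [0.8, 2.1, 4.5]
grip_width: 0.0226
finger_force: 49.1
```

```bash
python3 - <<'E'
from h import *
s=arm.get_state();print(s["tcp_pos"],s["contact_force"])
o=[]
for c in("side","top"):
    p=arm.capture(c); survey(p,["needle_tip","ring_center","square_center","knob_grip"])
    y,x=((135,210) if c=="side" else (155,220)); a=p["pixels"][y:y+75,x:x+50]
    o.append(cv2.resize(a,None,fx=8,fy=8,interpolation=2))
cv2.imwrite("pics/r1.png",cv2.cvtColor(np.hstack(o),cv2.COLOR_RGB2BGR))
E
```

```text
[0.52583047 0.00829297 0.06197012] [0.80459174 2.08325339 4.46842679]
needle_tip 0.6 [247.2 179.6] [ 6.118e-01 -2.000e-04  6.800e-02]
ring_center 0.62 [246.8 184.3] [0.6054 0.009  0.0605]
ring_center 0.51 [248.1 194.8] [0.5776 0.0355 0.0605]
square_center 0.62 [223.3 188. ] [0.6468 0.062  0.0605]
knob_grip 0.68 [267.  196.5] [0.5261 0.0169 0.077 ]
knob_grip 0.18 [248.8 177.4] [ 0.6085 -0.0035  0.077 ]
square_center 0.4 [247.7 175.2] [0.641  0.056  0.0605]
```

View pics/r1.png

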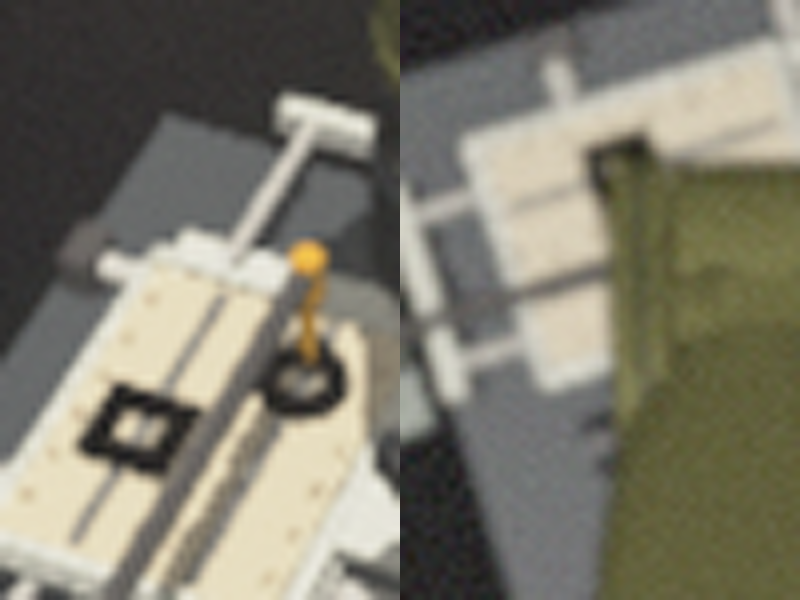

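```bash
cat > f.py <<'E'
from h import *
A=.3065; R=np.array([[np.cos(A),-np.sin(A)],[np.sin(A),np.cos(A)]])
t=np.linspace(0,2*np.pi,60,endpoint=False); C=np.c_[np.cos(t),np.sin(t)]
S=np.array([[1,1],[1,-1],[-1,-1],[-1,1.]])
S8=8
def render(p,c,shape,box):
    x0,y0,w,h=box; M=np.zeros((h*S8,w*S8),np.uint8)
    for z in np.linspace(.0565,.0605,5):
        m=np.zeros_like(M)
        for r,v in((.017,255),(.008,0)):
            P=(shape*r)@R.T+c; q=proj(p,np.c_[P,np.full(len(P),z)])
            cv2.fillPoly(m,[np.round(((q-[x0,y0]+.5)*S8-.5)*16).astype(np.int32)],v,shift=4)
        M|=m
    return cv2.GaussianBlur(cv2.resize(M,(w,h),interpolation=cv2.INTER_AREA).astype(np.float32)/255,(0,0),.5)
def fit_frame(p,c0,shape):
    q=proj(p,[[*c0,.0605]])[0]; box=(int(q[0])-9,int(q[1])-8,19,17); x0,y0,w,h=box
    I=p["pixels"][y0:y0+h,x0:x0+w].astype(np.float32); g=I.mean(2)
    yel=(I[...,0]-I[...,2]>60); ok=~cv2.dilate(yel.astype(np.uint8),np.ones((3,3))).astype(bool)
    def cost(c):
        if np.hypot(*(c-c0))>.015:return 1.
        m=render(p,c,shape,box)
        near=cv2.dilate((m>.05).astype(np.uint8),np.ones((3,3))).astype(bool)&ok
        return np.corrcoef(m[near],g[near])[0,1]
    b=min((so.minimize(cost,np.array(c0)+d,method="Nelder-Mead",options=dict(xatol=1e-4,initial_simplex=np.array(c0)+d+np.array([[0,0],[.004,0],[0,.004]]))) for d in np.array([[0,0],[.003,.003],[-.003,.003]])),key=lambda r:r.fun)
    return b.x,b.fun
def needle(p,c0=(.607,0)):
    I=p["pixels"].astype(np.float32); y=np.clip((I[...,0]-I[...,2])/110,0,1)
    q=proj(p,[[*c0,.09]])[0].astype(int); x0,y0=q[0]-12,q[1]-14
    w=y[y0:y0+30,x0:x0+24]; w=np.where(w>.35,w,0); v,u=np.nonzero(w); return [(r+y0,round(float((w[r]*np.arange(24)).sum()/w[r].sum()+x0),2),round(float(w[r].sum()),2)) for r in sorted(set(v))]
E
python3 - <<'E'
from f import *
for c in("top","side"):
    p=arm.capture(c); q=dict(p)
    q["pixels"]=cv2.cvtColor(cv2.imread(f"pics/{c}0.png"),cv2.COLOR_BGR2RGB)
    for tag,pp,r0,s0 in((("old",q,(.5683,.005),(.595,.06)),)+((("now",p,(.6067,.002),(.634,.057)),) if c=="side" else ())):
        for n,sh,c0 in(("ring",C,r0),("sq",S,s0)):
            x,f=fit_frame(pp,c0,sh); print(c,tag,n,x.round(4),round(f,3),proj(pp,[[*x,.0605]]).round(2))
    if c=="side": print(needle(q)); print(proj(p,[[.607,0,.068],[.607,0,.118]]))
E
```

```text
top old ring [0.5706 0.0057] -0.942 [[261.94 194.49]]
top old sq [0.6002 0.0601] -0.814 [[246.66 186.44]]
side old ring [0.5712 0.0044] -0.961 [[257.09 189.37]]
side old sq [0.6005 0.058 ] -0.798 [[236.47 195.48]]
side now ring [0.6117 0.0007] -0.819 [[247.06 181.53]]
side now sq [0.6395 0.0547] -0.871 [[226.96 187.76]]
[(np.int64(165), 247.98, 2.37), (np.int64(166), 247.95, 4.55), (np.int64(167), 247.99, 4.65), (np.int64(168), 248.0, 4.05), (np.int64(169), 248.53, 2.25), (np.int64(170), 249.42, 1.14), (np.int64(171), 249.06, 1.75), (np.int64(172), 248.55, 1.41), (np.int64(173), 248.06, 1.51), (np.int64(174), 248.03, 1.69), (np.int64(175), 248.35, 1.42), (np.int64(176), 246.52, 1.81), (np.int64(177), 245.76, 2.76), (np.int64(178), 244.73, 3.45), (np.int64(179), 244.76, 3.89), (np.int64(180), 247.48, 3.87), (np.int64(181), 247.36, 4.41), (np.int64(182), 249.15, 4.41), (np.int64(183), 249.15, 5.65), (np.int64(184), 250.38, 6.16), (np.int64(185), 249.07, 3.7), (np.int64(186), 246.94, 3.0), (np.int64(187), 246.48, 2.21), (np.int64(188), 245.34, 3.44), (np.int64(189), 247.12, 3.46), (np.int64(190), 247.91, 3.05)]
[[248.41627983 180.46375205]
 [248.21841309 168.39003179]]
```

>>> {"fn": "move_arm", "kwargs": {"series": [[-1, -0.004, -0.002, 0, 0, 0, 0], [-1, -0.008, -0.004, 0, 0, 0, 0], [-1, -0.008, -0.004, 0, 0, 0, 0], [-1, -0.008, -0.004, 0, 0, 0, 0]]}}

```text
time_s: 5.75
tcp_pos: [0.522, 0.0064, 0.0619]
eef_rot: [3.142, -0.002, 0.304]
contact_force: [0.5, 1.7, 6.1]
grip_width: 0.0226
finger_force: 49.2
```

```bash
python3 - <<'E'
from f import *
P=[]
for k in range(3):
    p=arm.capture("side"); P.append(p["pixels"].astype(float)); 
    x,f=fit_frame(p,(.607,0),C); x2,f2=fit_frame(p,(.636,.055),S)
    print(x.round(4),round(f,2),x2.round(4),round(f2,2), "ring from sq",(x2-R@[.0441,.0425]).round(4))
I=np.mean(P,0)
a=I[150:200,220:270].astype(np.uint8); b=cv2.resize(a,(600,600),interpolation=2)
for z,col in((.068,(255,0,0)),(.0605,(0,255,0)),(.118,(255,0,255))):
    q=(proj(p,[[.607,.0005,z]])[0]-[220,150]+.5)*12-.5
    cv2.drawMarker(b,tuple(int(v) for v in q),col,0,14,1)
cv2.imwrite("pics/r2.png",cv2.cvtColor(b,cv2.COLOR_RGB2BGR))
s=arm.get_state();print(s["tcp_pos"],s["time_s"])
E
```

```text
[ 0.607  -0.0012] -0.87 [0.635  0.0535] -0.9 ring from sq [ 6.058e-01 -3.000e-04]
[ 0.607  -0.0012] -0.87 [0.635  0.0535] -0.9 ring from sq [ 6.057e-01 -3.000e-04]
[ 0.607  -0.0012] -0.87 [0.635  0.0535] -0.9 ring from sq [ 6.058e-01 -3.000e-04]
[0.52200953 0.00649687 0.06197178] 5.9
```

View pics/r2.png

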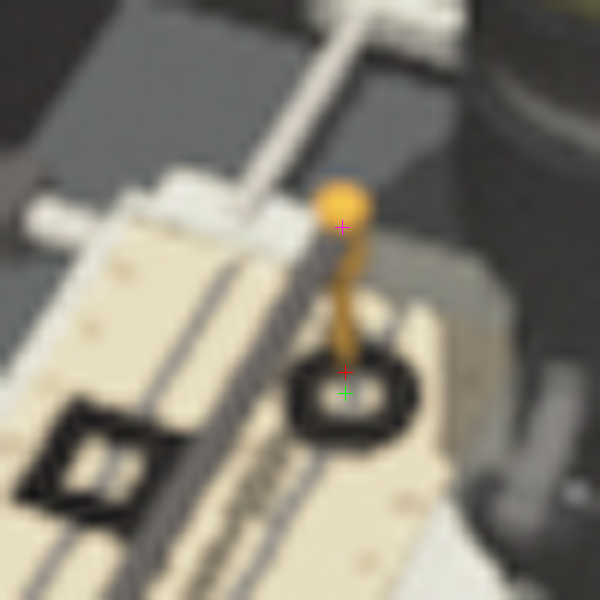

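The side view shows the ring almost under the needle (tip near crop (346,362), ring centre about (350,396)). I check the needle position with depth.

```bash
python3 - <<'E'
from f import *
for c in("side","top"):
    p=arm.capture(c); z=p["z_map"]; v,u=np.mgrid[:384,:512]
    d=np.linalg.inv(p["camera_matrix"])@np.stack([u.ravel(),v.ravel(),np.ones(u.size)])*z.ravel()
    T=p["world_from_camera"]; W=(T[:3,:3]@d).T+T[:3,3]
    L=np.c_[(W[:,:2]-[.607,.0005])@R,W[:,2]]; ok=(z.ravel()>0)
    a=ok&(L[:,2]>.1)&(L[:,2]<.15)&(abs(L[:,0])<.025)&(L[:,1]>.02)&(L[:,1]<.17)
    print(c,"arm",a.sum(),np.median(L[a],0).round(4),L[a].mean(0).round(4),L[a].std(0).round(4))
    I=p["pixels"].reshape(-1,3).astype(float); y=(I[:,0]-I[:,2]>75)&ok&(np.hypot(L[:,0],L[:,1])<.03)&(L[:,2]>.064)
    for l,uu,vv in zip(L[y],u.ravel()[y],v.ravel()[y]): print(uu,vv,(l*1000).round(1))
    P=ok&(abs(L[:,0])<.025)&(abs(L[:,1]-.19)<.04)&(L[:,2]>.12); print("post top",P.sum(),((L[P].min(0)+L[P].max(0))/2).round(4),L[P].mean(0).round(4))
    print("tcp",arm.get_state()["time_s"])
E
```

```text
side arm 169 [-0.      0.098   0.1205] [0.0004 0.0981 0.1203] [0.0025 0.0427 0.0018]
246 166 [  6.9  -1.7 123.3]
247 166 [  3.6  -1.  125.4]
248 166 [  1.8  -3.6 123.6]
249 166 [ -0.7  -4.7 123.6]
246 167 [  4.3   4.2 126.2]
247 167 [  3.    0.4 123.1]
248 167 [  0.8  -1.4 122.2]
249 167 [ -2.2  -1.3 123.6]
247 168 [  1.2   4.5 123.9]
248 168 [ -1.1   3.1 123.5]
249 168 [ -4.3   3.6 125.2]
249 169 [ -3.4   1.6 118.9]
249 171 [ -3.9   3.  112.6]
249 172 [ -4.8   5.  111. ]
248 173 [ -2.9   7.6 108.7]
248 174 [ -1.1   3.9 100.1]
248 175 [-0.2  1.9 93.6]
248 176 [-0.7  3.1 90.8]
248 177 [-1.6  5.2 89.2]
248 178 [-1.3  4.6 84.3]
post top 194 [0.0007 0.1791 0.1265] [-0.0003  0.1909  0.1281]
tcp 5.95
top arm 78 [0.0007 0.1195 0.1213] [0.0011 0.1185 0.121 ] [0.0027 0.0295 0.0036]
post top 97 [0.0013 0.1785 0.1301] [0.0007 0.1894 0.1299]
tcp 6.0
```

Depth confirms the needle at about (0.607, 0.0005), with the ring within 1.5 mm of it. I nudge 1 mm and hold.

>>> {"fn": "move_arm", "kwargs": {"series": [[-1, 0.001, 0.003, 0, 0, 0, 0], [-1, 0.001, 0.003, 0, 0, 0, 0], [-1, 0.001, 0.003, 0, 0, 0, 0], [-1, 0.001, 0.003, 0, 0, 0, 0], [-1, 0.001, 0.003, 0, 0, 0, 0], [-1, 0.001, 0.003, 0, 0, 0, 0], [-1, 0.001, 0.003, 0, 0, 0, 0], [-1, 0.001, 0.003, 0, 0, 0, 0], [-1, 0.001, 0.003, 0, 0, 0, 0], [-1, 0.001, 0.003, 0, 0, 0, 0], [-1, 0.001, 0.003, 0, 0, 0, 0], [-1, 0.001, 0.003, 0, 0, 0, 0]]}}

```text
time_s: 7.0
tcp_pos: [0.522, 0.0069, 0.062]
eef_rot: [3.14, -0.0, 0.304]
contact_force: [-0.8, -0.2, 6.7]
grip_width: 0.0223
finger_force: 49.4
```

>>> {"fn": "move_arm", "kwargs": {"series": [[-1, 0, 0, 0, 0, 0, 0], [-1, 0, 0, 0, 0, 0, 0], [-1, 0, 0, 0, 0, 0, 0], [-1, 0, 0, 0, 0, 0, 0], [-1, 0, 0, 0, 0, 0, 0], [-1, 0, 0, 0, 0, 0, 0], [-1, 0, 0, 0, 0, 0, 0], [-1, 0, 0, 0, 0, 0, 0], [-1, 0, 0, 0, 0, 0, 0], [-1, 0, 0, 0, 0, 0, 0], [-1, 0, 0, 0, 0, 0, 0], [-1, 0, 0, 0, 0, 0, 0]]}}

```text
time_s: 8.0
tcp_pos: [0.522, 0.0069, 0.062]
eef_rot: [3.14, -0.0, 0.304]
contact_force: [-1.4, -0.6, 7.6]
grip_width: 0.0225
finger_force: 49.4
```

>>> {"fn": "move_arm", "kwargs": {"series": [[-1, 0, 0, 0, 0, 0, 0], [-1, 0, 0, 0, 0, 0, 0], [-1, 0, 0, 0, 0, 0, 0], [-1, 0, 0, 0, 0, 0, 0], [-1, 0, 0, 0, 0, 0, 0], [-1, 0, 0, 0, 0, 0, 0], [-1, 0, 0, 0, 0, 0, 0], [-1, 0, 0, 0, 0, 0, 0]]}}

```text
time_s: 8.67
tcp_pos: [0.522, 0.0069, 0.0619]
eef_rot: [3.14, -0.0, 0.304]
contact_force: [-0.9, -0.0, 7.8]
grip_width: 0.0225
finger_force: 49.4
```

```bash
python3 - <<'E'
from f import *
p=arm.capture("side")
x,f=fit_frame(p,(.607,0),C); x2,f2=fit_frame(p,(.636,.055),S); n=np.array([.607,.0006])
print(x.round(4),x2.round(4),"sq->needle",(n-x2).round(4),"predicted",(-R@[.044,.0427]).round(4),"knob shift/0.4",((n-x2)/.4).round(3))
E
```

```text
[ 6.07e-01 -6.00e-04] [0.635  0.0535] sq->needle [-0.028  -0.0529] predicted [-0.0291 -0.054 ] knob shift/0.4 [-0.07  -0.132]
```

>>> {"fn": "move_arm", "kwargs": {"series": [[-1, -0.01, -0.018, 0, 0, 0, 0], [-1, -0.022, -0.041, 0, 0, 0, 0], [-1, -0.034, -0.063, 0, 0, 0, 0], [-1, -0.046, -0.086, 0, 0, 0, 0], [-1, -0.056, -0.104, 0, 0, 0, 0], [-1, -0.065, -0.121, 0, 0, 0, 0], [-1, -0.07, -0.13, 0, 0, 0, 0], [-1, -0.072, -0.134, 0, 0, 0, 0], [-1, -0.072, -0.134, 0, 0, 0, 0], [-1, -0.072, -0.134, 0, 0, 0, 0], [-1, -0.072, -0.134, 0, 0, 0, 0]]}}

```text
time_s: 9.63
tcp_pos: [0.4931, -0.0469, 0.0619]
eef_rot: [3.14, -0.0, 0.303]
contact_force: [-0.0, 0.0, 8.7]
grip_width: 0.0226
finger_force: 49.6
```

```bash
python3 - <<'E'
from f import *
p=arm.capture("side")
x,f=fit_frame(p,(.578,-.054),C); x2,f2=fit_frame(p,(.607,.0006),S)
print(x.round(4),f,x2.round(4),f2,"sq from ring",(x+R@[.044,.0427]).round(4))
a=p["pixels"][150:200,220:270]; b=cv2.resize(a,(600,600),interpolation=2)
cv2.imwrite("pics/q1.png",cv2.cvtColor(b,cv2.COLOR_RGB2BGR))
E
```

```text
[ 0.5781 -0.0542] -0.9559936217329771 [6.081e-01 4.000e-04] -0.8182977582926766 sq from ring [ 6.071e-01 -3.000e-04]
```

View pics/q1.png

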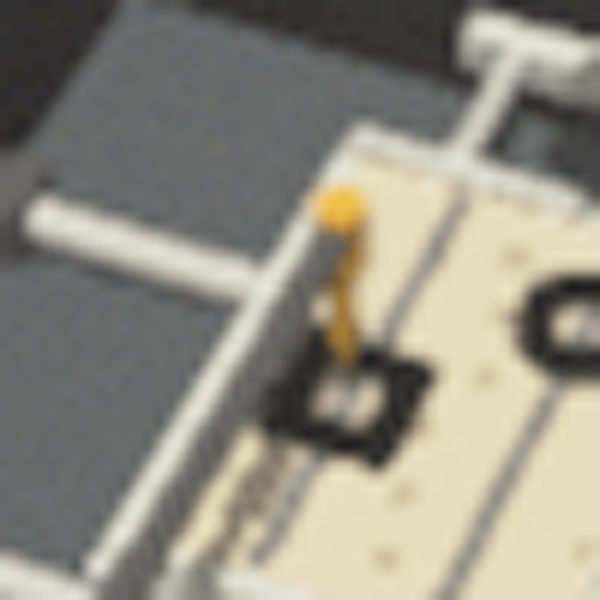

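The square frame (crop ~350,400) sits under the needle to within about 1 mm. I release and lift straight up.

>>> {"fn": "move_arm", "kwargs": {"series": [[1, 0, 0, 0, 0, 0, 0], [1, 0, 0, 0, 0, 0, 0], [1, 0, 0, 0, 0, 0, 0], [1, 0, 0, 0, 0, 0, 0], [1, 0, 0, 0, 0, 0, 0], [1, 0, 0, 0, 0, 0, 0], [1, 0, 0, 0, 0, 0, 0], [1, 0, 0, 0, 0, 0, 0], [1, 0, 0, 0, 0, 0, 0], [1, 0, 0, 0, 0, 0, 0]]}}

```text
time_s: 10.52
tcp_pos: [0.4931, -0.0461, 0.0613]
eef_rot: [3.142, -0.0, 0.304]
contact_force: [-0.6, 0.0, -0.0]
grip_width: 0.0855
finger_force: 0.0
```

>>> {"fn": "move_arm", "kwargs": {"series": [[1, 0, 0, 0.03, 0, 0, 0], [1, 0, 0, 0.08, 0, 0, 0], [1, 0, 0, 0.15, 0, 0, 0], [1, 0, 0, 0.22, 0, 0, 0], [1, 0, 0, 0.28, 0, 0, 0], [1, -0.05, 0, 0.32, 0, 0, 0], [1, -0.12, 0, 0.34, 0, 0, 0], [1, -0.2, -0.02, 0.35, 0, 0, 0], [1, -0.28, -0.04, 0.35, 0, 0, 0], [1, -0.34, -0.05, 0.35, 0, 0, 0], [1, -0.36, -0.05, 0.35, 0, 0, 0], [1, -0.36, -0.05, 0.35, 0, 0, 0]]}}

```text
time_s: 11.52
tcp_pos: [0.347, -0.0661, 0.2014]
eef_rot: [-3.141, 0.0, 0.303]
contact_force: [0.5, 0.6, 0.9]
grip_width: 0.0855
finger_force: 0.0
```

```bash
python3 - <<'E'
from f import *
s=arm.get_state();print(s["time_s"],s["tcp_pos"],s["contact_force"])
for c in("side","top"):
    p=arm.capture(c)
    x,f=fit_frame(p,(.578,-.054),C); x2,f2=fit_frame(p,(.607,.0006),S)
    print(c,x.round(4),f,x2.round(4),f2,"sq from ring",(x+R@[.044,.0427]).round(4))
    y,x0=(150,210) if c=="side" else (155,230)
    cv2.imwrite(f"pics/e_{c}.png",cv2.cvtColor(cv2.resize(p["pixels"][y:y+60,x0:x0+70],None,fx=8,fy=8,interpolation=2),cv2.COLOR_RGB2BGR))
x,f=fit_base(p,(.607,0,.3065));print(x.round(4))
E
```

```text
11.5167 [ 0.34699064 -0.06605959  0.20135772] [0.52927472 0.59878698 0.86319755]
side [ 0.5783 -0.0541] -0.962090404866245 [6.081e-01 4.000e-04] -0.8181190689733585 sq from ring [ 6.073e-01 -1.000e-04]
top [ 0.577  -0.0523] -0.9230376279423225 [0.6066 0.0016] -0.8884024987988874 sq from ring [0.606  0.0017]
[6.053e-01 3.000e-04 3.073e-01]
```

View pics/e_top.png

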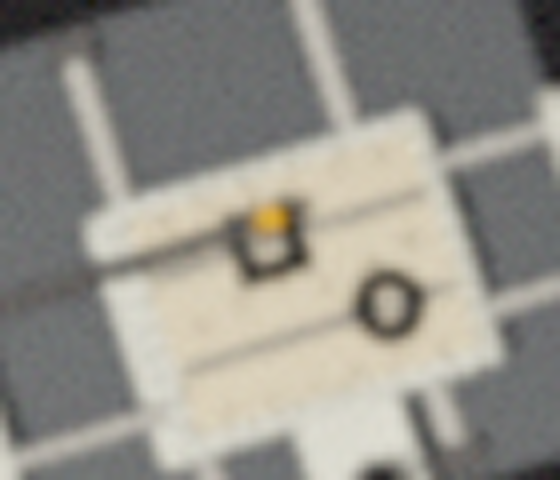

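In the top view the ball (270,218) sits about 3 px above the square's centre (270,242). The height parallax predicts about 2.7 px, so the square is centred to about 1 mm.

```bash
python3 -c "
from workcell import arm
print(arm.close_job())"
```

```text
the job is handed in; nothing more can be done
None
```

The needle was held over the ring's centre for about 2.6 s, then the stage was slid on to the square's centre and let go there (both within about 1–2 mm by the cameras). The job was handed in about 12 s into the 40 s limit; no verdict was returned.

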